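# Wind the tile press down onto the mould

## Robot

A 6-joint arm with a two-finger parallel gripper is mounted at the origin on the work surface. World frame = base frame: x ahead of the robot, y to its left, z up, the work surface at z = 0. Lengths are in m, angles in degrees, forces in N, time in s.
With the tool pointing down it reaches from about 0.25 to 0.775 m from the base axis. Payload 8.9 kg.
Tool frame: the origin (TCP) lies midway between the tips of the shut fingers; the grasp point (between the pads) lies 19 mm behind it; x points along the fingers, z is the direction in which the jaws open and shut, and the axes are right-handed (so a half turn about x gives the same grasp; the last joint's range is limited). The gripper opens to 85 mm and grips with 20 to 120 N. Pads are 22 mm wide; open, the fingers measure 114 mm over their backs; the gripper's body (76 mm by 85 mm) begins 54 mm behind the grasp point. The pads swing forward as they close: fully open they stand 13 mm farther back than shut.
Start: joints at [68.05, 16.656, -8.789, 64.555, 0, 82.019], TCP at [0.127, 0.509, 0.231] pointing down, gripper open.
Joint ranges: [-144.48, 144.48], [-52.06, 99.96], [-74.48, 78.29], [-112.23, 115.85], [-86.99, 84.42], [-180, 180]. Speed limits (degrees/s): [127.2, 127.2, 159.86, 180, 180, 180].

## Interface

Orientations are given as [roll, pitch, yaw] about the fixed x, y, z axes, in that order (R = Rz(yaw) Ry(pitch) Rx(roll)).
In Python, from rig import read_state, snapshot, hand_in, silhouettes, spot_point gives the robot as it stands. The module is installed in compiled form; this text tells all that it offers.
- The arm moves only by the shell command python3 -m handwheel 'ROWS'. ROWS is JSON, one flat list of numbers, 7 for each row, row after row: the turn, a rotation vector about the world's x, y, z in rad, then the shift along the world's x, y, z in m, then the finger opening in m, from 0 to 0.0854. In form: [wx, wy, wz, x, y, z, claw, wx, wy, wz, x, y, z, claw, ...]. A call has 1 to 12 rows; each row is the pose to reach, as a shift and turn from the pose measured when the call began; what a row does not reach only later rows make up. A row lasts 1/12 s, in which the tool goes at most 41.7 mm and 7.16 degrees, less where a joint would pass 70% of its speed; a pose out of reach is approached as far as the arm can. A call with a gripper value outside its range is refused whole. The fingers move at their own pace and stop on an object; the grip force is fixed at half the most. Time passes only in rows, so rows that repeat a pose let the fingers close. It gives the time, the measured TCP pose, the force and the opening at its end, in the units of the state.
- read_state(): the state, without advancing time (a new reading comes with each control period).
- snapshot(name): name is "side" or "top" or "wrist"; returns a dict with "frame" (400x640x3 uint8, blue, green, red), "fx", "fy", "cx", "cy" (pixels), "D" ([k1, k2, p1, p2, k3] as OpenCV has them; the pictures are not rectified), "rvec" (rotation vector, rad) and "tvec" (3), from world to camera coordinates, as OpenCV has them. Camera axes: x right, y down, z forward; pixel columns grow to the right and rows downward; lengths in m; the calibration is good to about 2 mm. A picture is of the moment at which its call begins. There is no depth.
- hand_in(): hands the job in, once; it reports no verdict.
Trained networks look in a picture, given as the dict that the camera call returned (one of the last four; its "shot" number tells which), for a name from the list of things; names that differ only in an ending like _2 or _b are one class to them, and where a whole thing is asked for, a point or a joint stands for the part that bears it (a point fixed in the world has none). Each returns a list of dicts, best first, with "p" (0 to 1); they miss things now and then, are a little off and sometimes report something else, mostly with a low value. They report only what shows in the picture. A call takes as long as a camera call.
- silhouettes(label, picture): "pixels" (400x640 bool, what is visible of it).
- spot_point(label, picture): "location" ([x, y, z] in m, in world coordinates, good to about 4 mm: a listed point, or the origin of a listed thing).
The state is a dict: "time_s": time; "q": joint angles; "qd": joint speeds; "tau": joint torques, N m; "ee_pos": TCP position; "tcp_rot": TCP orientation; "force": force on the tool from outside, world axes, zero at the start; "torque": the same for the moment, N m; "gripper_width": finger opening in m.
Only numpy, scipy, OpenCV 4.12 (cv2) and the standard library are available. Lean on these libraries where they do the work, as an engineer would, in place of code of your own. Each camera call takes 0.05 s, during which the arm holds its last target.

## Task

Wind the tile press down: turn the three-knob star wheel on its side through its full turn, its top coming over towards you, taking one knob after another, until the platen sits fully down on the plaster mould and the wheel comes to its stop. Turn it by the wheel, do not push on the platen or its ram. Let go, leave it wound down, and do not shove or knock over the things standing around the press.

Things in the scene. Friction and masses are not known exactly. Their poses are not given: they have to be found in the camera images.
- press: Grey C-frame tile press, fixed on the bench. Origin on the bench top straight below the star wheel's hub; z up; +y runs along the axle from the wheel to the frame; x points away from the robot (yaw within 0.35 rad). Bed y 80 to 320 mm, 220 mm wide, 30 mm high; head y 120 to 310, z 165 to 235 mm, 80 mm wide, with a 44 mm bearing out to y = 90; column at the far y end.
- mould (a point): Centre of the top of the white two-part plaster mould (120 x 120 mm) fixed on the press bed, 75 mm above the bench, 170 mm in y from the wheel's plane.
- hub (a point): Centre of the star wheel, on its axle, 200 mm above the bench; fixed to the press, axes as the press. Hub 48 mm in diameter, 36 mm long. The wheel turns in the press's x-z plane. A hand from above cannot follow one knob all the way round (it meets hub and spokes): take the knobs in turn in the upper part of their circle.
- wheel (a joint): Wheel angle q, rad: 0 = platen fully up, 7.1 = stop, platen on the mould. Grows as the wheel's top comes over towards the robot (press -x). Knob k is at hub + 110 mm * (sin(k*2*pi/3 - q) along press x, cos(k*2*pi/3 - q) along z). Starts between 0 and 0.8. Balanced, stays where it is left, needs about 3 to 8 N at a knob.
- platen: Steel pressing plate 130 x 130 x 12 mm with a 24 mm square ram rising through the press head, above the mould. Origin in the centre of its underside; the ram's top is 171 mm above that. Geared to the wheel: sinks 11 mm per rad, from 153 to 75 mm above the bench. Not to be pushed by hand.
- knob0 (a point): Centre of black flat-faced round knob 0 (36 mm diameter, 32 mm thick along the axle direction, flat faces to the sides) on the end of one of the three equal steel spokes (12 mm thick, 110 mm from hub centre to knob centre, 120 degrees apart); turns with the wheel.
- knob1 (a point): Centre of black flat-faced round knob 1 (36 mm diameter, 32 mm thick along the axle direction, flat faces to the sides) on the end of one of the three equal steel spokes (12 mm thick, 110 mm from hub centre to knob centre, 120 degrees apart); turns with the wheel.
- knob2 (a point): Centre of black flat-faced round knob 2 (36 mm diameter, 32 mm thick along the axle direction, flat faces to the sides) on the end of one of the three equal steel spokes (12 mm thick, 110 mm from hub centre to knob centre, 120 degrees apart); turns with the wheel.
- bowl: Bystander: small terracotta bowl, 100 mm across, 45 mm high; origin at its foot.
- brush_pot: Bystander: terracotta pot 76 mm wide, 85 mm high, with three wooden tool handles sticking up to 155 mm; origin at its foot.
- brush: Bystander: brush lying on the bench; origin at its underside.
- rib: Bystander: thin wooden shaping board, 100 x 50 x 8 mm, lying flat; origin at its underside.

How it is judged (in metres and radians):
On the way:
1. the wheel has been wound half way (value of joint wheel above 3.5 rad).
At the end, for the whole second after the job is handed in: The wheel stands within 0.2 rad of its stop (angle above 6.9 rad, so the platen is within about 2 mm of the mould), at rest and let go (value of joint wheel above 6.9 rad and velocity of joint wheel between -0.1 and 0.1 rad/s); the robot touches nothing.
It fails at once if the platen or its ram is pushed by the robot (more than 5 N) (contact force between platen and the arm above 5 N or contact force between platen and the fingers above 5 N).
It fails at once if a bystander is shoved more than 50 mm or knocked over (distance of any of bowl, brush_pot, brush, rib from where it was at the start of the episode above 0.05 m or angle between any of bowl, brush_pot, brush, rib's own z axis and vertical above 0.6 rad).
It also fails if it takes over 64 s, if anything falls off the work surface, if the arm or the gripper's body presses on something with over 40 N, if the wrist force passes 120 N, or if a joint passes its speed limit or range.

## Working session

There is one attempt and no reset: what is moved stays moved. The work goes in short steps, Python scripts to look and compute and a shell command to move; the robot and the scene stay as the last step left them, time stands still between calls to the robot, and variables do not carry over. Pictures are saved under pics/ and viewed, and the job is handed in when it is done.

```bash
mkdir -p pics; cat > h.py <<'E'
import numpy as np, cv2
from rig import read_state, snapshot, silhouettes, spot_point
def best(l,p):
    r=spot_point(l,p)
    return [(np.round(a["location"],4).tolist(),round(a["p"],2)) for a in r[:3]]
def save(p,n): cv2.imwrite("pics/"+n,p["frame"])
E
python3 - <<'E'
from h import *
s=read_state(); print(s)
for n in ("side","top","wrist"):
    p=snapshot(n); save(p,n+"0.png")
    for l in ["press","mould","hub","platen","knob0","knob1","knob2","bowl","brush_pot","brush","rib"]:
        print(n,l,best(l,p))
print(read_state()["time_s"])
E
```

```text
{'time_s': 0.0, 'q': array([ 6.80491141e+01,  1.66890341e+01, -8.82946463e+00,  6.45542335e+01,
       -1.14453396e-03,  8.20190147e+01]), 'qd': array([ 0.01090223,  0.01619672, -0.03718858,  0.07727381, -0.00479549,
       -0.02850566]), 'tau': array([-3.23257345e-04, -5.37147832e+01,  3.31369686e+01,  1.60065817e-02,
       -2.20055613e-04,  1.08651724e-05]), 'ee_pos': array([0.12658262, 0.50907853, 0.23074179]), 'tcp_rot': array([ 172.92056142,   89.92725875, -111.04933845]), 'force': array([ 0.34677682, -0.07565744, -0.52217578]), 'torque': array([-0.00246668,  0.01179892, -0.0575815 ]), 'gripper_width': 0.0851317974667263}
side press []
side mould [([0.5027, 0.057, 0.0728], 0.68)]
side hub [([0.5292, -0.1083, 0.1996], 0.77), ([0.7031, 0.0449, -0.0033], 0.5)]
side platen []
side knob0 [([0.4567, -0.1238, 0.2753], 0.59), ([0.5052, -0.1153, 0.0975], 0.57), ([0.6347, -0.0933, 0.2294], 0.56)]
side knob1 [([0.4567, -0.1238, 0.2753], 0.59), ([0.5052, -0.1153, 0.0975], 0.57), ([0.6347, -0.0933, 0.2294], 0.56)]
side knob2 [([0.4567, -0.1238, 0.2753], 0.59), ([0.5052, -0.1153, 0.0975], 0.
[... 397 characters left out ...]
.1251, 0.278], 0.74), ([0.5009, -0.1168, 0.0927], 0.68)]
top knob1 [([0.638, -0.0938, 0.2263], 0.78), ([0.45, -0.1251, 0.278], 0.74), ([0.5009, -0.1168, 0.0927], 0.68)]
top knob2 [([0.638, -0.0938, 0.2263], 0.78), ([0.45, -0.1251, 0.278], 0.74), ([0.5009, -0.1168, 0.0927], 0.68)]
top bowl [([0.7033, 0.0506, 0.0], 0.8), ([0.5007, 0.0568, 0.1432], 0.46)]
top brush_pot [([0.5946, -0.3492, -0.0036], 0.96), ([0.5031, -0.118, 0.0945], 0.45)]
top brush [([0.5931, -0.2403, -0.0003], 0.84)]
top rib [([0.3906, -0.1176, -0.0051], 0.97)]
wrist press []
wrist mould []
wrist hub []
wrist platen []
wrist knob0 []
wrist knob1 []
wrist knob2 []
wrist bowl []
wrist brush_pot []
wrist brush []
wrist rib []
1.8
```

View images.

View pics/side0.png

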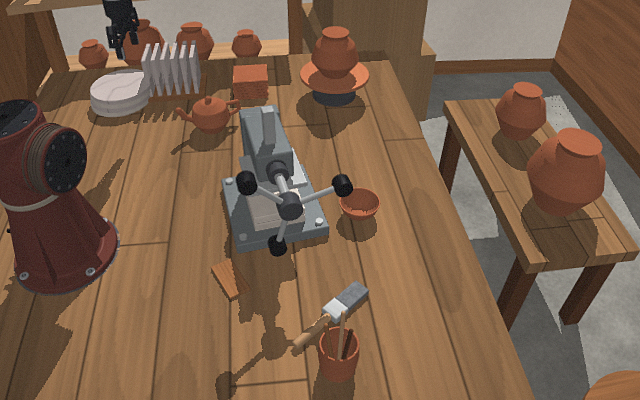

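View pics/top0.png

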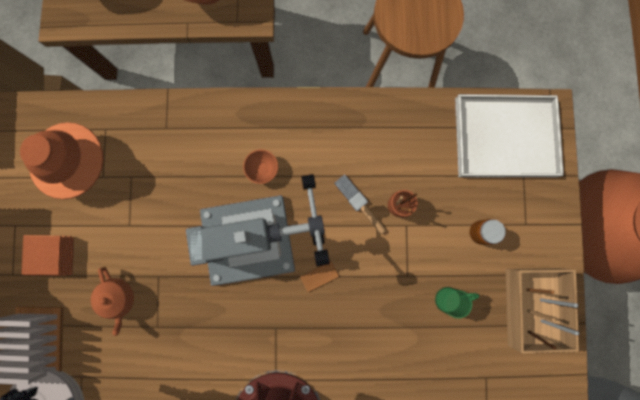

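```bash
cat >> h.py <<'E'
from scipy.spatial.transform import Rotation as Ro
PSI=0.160; HUB=np.array([.530,-.111,.2])
PX=np.array([np.cos(PSI),np.sin(PSI),0]); PY=np.array([-np.sin(PSI),np.cos(PSI),0])
def knob(th,r=.11,dz=-.021):  # TCP target, th deg from top, + = far side
    t=np.radians(th); return HUB+r*(np.sin(t)*PX+np.cos(t)*np.array([0,0,1]))+[0,0,dz]
def turn(s,sgn=1):
    R=Ro.from_euler('xyz',s['tcp_rot'],degrees=True)
    x=np.array([0,0,-1.]); z=sgn*PY; y=np.cross(z,x)
    return (Ro.from_matrix(np.c_[x,y,z])*R.inv()).as_rotvec()
E
python3 - <<'E'
from h import *
s=read_state()
print(Ro.from_euler('xyz',s['tcp_rot'],degrees=True).as_matrix().round(3))
for g in (1,-1): print(turn(s,g).round(4))
print((knob(75)-s['ee_pos']).round(4), knob(75))
E
```

```text
[[-0.    -0.97   0.241]
 [-0.     0.241  0.97 ]
 [-1.     0.    -0.   ]]
[ 1.000e-04 -0.000e+00  4.039e-01]
[-0.0000e+00 -1.0000e-04 -2.7377e+00]
[ 0.5082 -0.6035 -0.0238] [ 0.63489472 -0.09407215  0.20747009]
```

```bash
python3 -m handwheel '[0,0,0,0,0,0.21,0.085, 0,0,0,0,0,0.21,0.085, 0,0,0,0,0,0.21,0.085, 0,0,0,0,0,0.21,0.085, 0,0,0,0,0,0.21,0.085, 0,0,0.1,0.025,-0.03,0.21,0.085, 0,0,0.2,0.05,-0.06,0.21,0.085, 0,0,0.3,0.075,-0.09,0.21,0.085, 0,0,0.404,0.10,-0.12,0.21,0.085, 0,0,0.404,0.125,-0.15,0.21,0.085, 0,0,0.404,0.15,-0.18,0.21,0.085, 0,0,0.404,0.175,-0.21,0.21,0.085]'
python3 - <<'E'
from h import *
s=read_state()
print(s['q'],turn(s),(knob(75)-s['ee_pos']).round(4),s['ee_pos'])
E
```

```text
time_s: 2.8
ee_pos: [0.3024, 0.2979, 0.4415]
tcp_rot: [-65.0, 90.0, 34.2]
force: [1.2, 1.1, 0.2]
gripper_width: 0.0847
[ 3.46774256e+01  4.03264811e+00  6.81802436e+00  9.27504938e+01
 -2.76939740e-04  2.54734175e+01] [-0.00034225  0.00050353 -0.00064024] [ 0.3325 -0.3919 -0.234 ] [0.30239789 0.29785852 0.44149545]
```

```bash
python3 -m handwheel '[0,0,0,0.0265,-0.031,0,0.085, 0,0,0,0.053,-0.062,0,0.085, 0,0,0,0.08,-0.094,0,0.085, 0,0,0,0.106,-0.125,0,0.085, 0,0,0,0.133,-0.157,0,0.085, 0,0,0,0.16,-0.189,0,0.085, 0,0,0,0.186,-0.219,0,0.085, 0,0,0,0.213,-0.251,0,0.085, 0,0,0,0.24,-0.283,0,0.085, 0,0,0,0.266,-0.313,0,0.085, 0,0,0,0.293,-0.345,0,0.085, 0,0,0,0.319,-0.376,0,0.085]'
python3 - <<'E'
from h import *
s=read_state()
p=snapshot("side"); save(p,"side1.png"); print(best("knob1",p))
p=snapshot("top"); save(p,"top1.png"); print(best("knob1",p))
p=snapshot("wrist"); save(p,"wrist1.png"); print(best("knob1",p), best("hub",p))
print(s['q'],turn(s),(knob(75)-s['ee_pos']).round(4),s['ee_pos'])
E
```

```text
time_s: 3.8
ee_pos: [0.6223, -0.08, 0.4415]
tcp_rot: [-87.7, 89.9, 11.5]
force: [1.3, 0.7, 1.3]
gripper_width: 0.0852
[([0.6312, -0.0934, 0.2275], 0.76), ([0.5021, -0.1159, 0.0963], 0.75), ([0.4555, -0.1251, 0.2752], 0.7)]
[([0.4997, -0.1176, 0.0947], 0.92), ([0.451, -0.1273, 0.2778], 0.72)]
[([0.5024, -0.1135, 0.0966], 0.86), ([0.6365, -0.0893, 0.2285], 0.85)] [([0.5318, -0.1103, 0.2006], 0.66)]
[-1.40145651e+01  3.10281927e+01  4.48553655e+01  1.03766553e+02
  2.89447711e-02 -2.32053137e+01] [-0.00023369  0.00114891 -0.00040909] [ 0.0126 -0.0141 -0.2341] [ 0.62228799 -0.08001666  0.44152448]
```

View pics/wrist1.png

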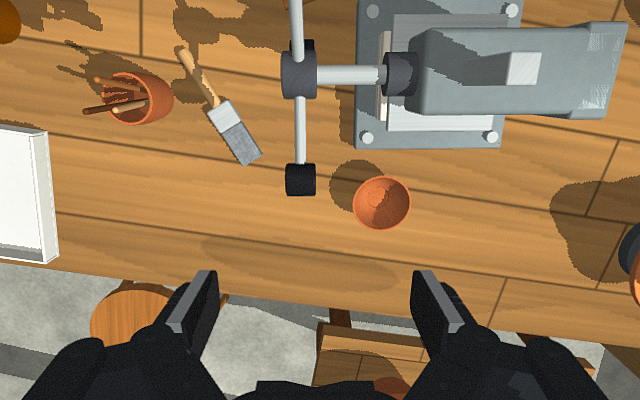

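```bash
python3 -m handwheel '[0,0,0,0.0126,-0.013,-0.03,0.085, 0,0,0,0.0126,-0.013,-0.07,0.085, 0,0,0,0.0126,-0.013,-0.11,0.085, 0,0,0,0.0126,-0.013,-0.15,0.085, 0,0,0,0.0126,-0.013,-0.19,0.085, 0,0,0,0.0126,-0.013,-0.215,0.085, 0,0,0,0.0126,-0.013,-0.234,0.085, 0,0,0,0.0126,-0.013,-0.234,0.085]'
python3 - <<'E'
from h import *
p=snapshot("side"); save(p,"side2.png")
p=snapshot("wrist"); save(p,"wrist2.png")
s=read_state();print(s['q'],(knob(75)-s['ee_pos']).round(4))
E
```

```text
time_s: 4.82
ee_pos: [0.6304, -0.0882, 0.2057]
tcp_rot: [54.6, 89.8, 153.9]
force: [-0.1, -0.2, -0.2]
gripper_width: 0.0853
[-1.45850526e+01  2.98401556e+01  8.17772767e+00  6.82138107e+01
  4.02809938e-02 -2.39145108e+01] [ 0.002  -0.005  -0.0025]
```

View pics/wrist2.png

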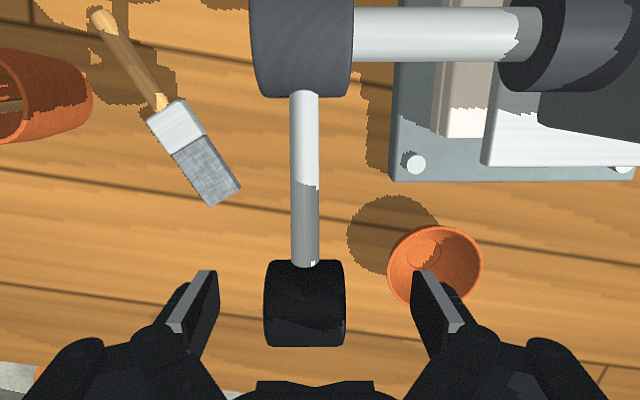

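View pics/side2.png

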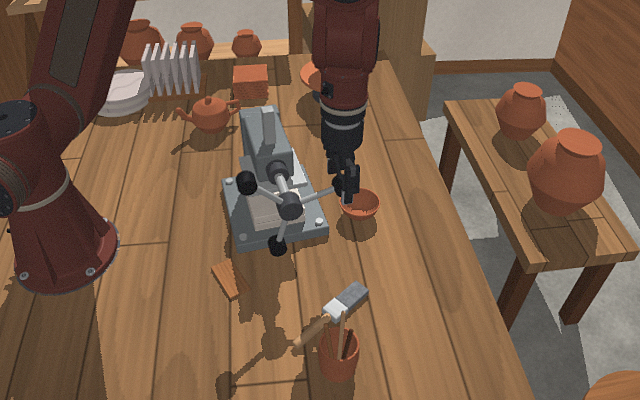

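```bash
python3 -m handwheel '[0,0,0,0.002,-0.005,0.001,0.085, 0,0,0,0.002,-0.005,0.001,0.085, 0,0,0,0.002,-0.005,0.001,0.02, 0,0,0,0.002,-0.005,0.001,0.02, 0,0,0,0.002,-0.005,0.001,0.02, 0,0,0,0.002,-0.005,0.001,0.02, 0,0,0,0.002,-0.005,0.001,0.02, 0,0,0,0.002,-0.005,0.001,0.02]'
python3 - <<'E'
from h import *
p=snapshot("wrist"); save(p,"wrist3.png")
s=read_state();print(s['ee_pos'],s['force'],(knob(75)-s['ee_pos']).round(4))
for t in range(75,-76,-10): print(t,(knob(t)-s['ee_pos']).round(3))
E
```

```text
time_s: 5.58
ee_pos: [0.6349, -0.0923, 0.2111]
tcp_rot: [-44.5, 89.8, 54.9]
force: [0.2, 8.7, 2.4]
gripper_width: 0.0312
[ 0.63488495 -0.09227739  0.21108972] [0.22852479 7.96630608 2.26948821] [ 0.     -0.0018 -0.0036]
75 [ 0.    -0.002 -0.004]
65 [-0.006 -0.003  0.014]
55 [-0.016 -0.004  0.031]
45 [-0.028 -0.006  0.046]
35 [-0.043 -0.009  0.058]
25 [-0.059 -0.011  0.068]
15 [-0.077 -0.014  0.074]
5 [-0.095 -0.017  0.077]
-5 [-0.114 -0.02   0.077]
-15 [-0.133 -0.023  0.074]
-25 [-0.151 -0.026  0.068]
-35 [-0.167 -0.029  0.058]
-45 [-0.182 -0.031  0.046]
-55 [-0.194 -0.033  0.031]
-65 [-0.203 -0.035  0.014]
-75 [-0.21  -0.036 -0.004]
```

View pics/wrist3.png

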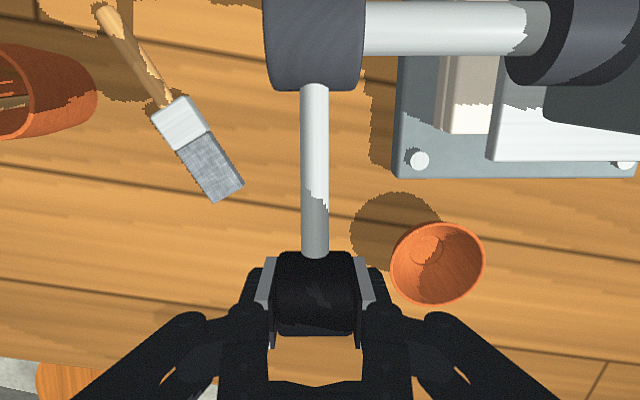

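```bash
cat > plan.py <<'E'
import sys
from h import *
s=read_state(); a,b,n=map(float,sys.argv[1:4])
if len(sys.argv)>4: base=s['ee_pos']
else: base=knob(a)
for t in np.linspace(a,b,int(n)+1): print(round(t,1),(knob(t)-base).round(4))
E
python3 plan.py 75 15 12
```

```text
75.0 [0. 0. 0.]
70.0 [-0.0028 -0.0005  0.0092]
65.0 [-0.0065 -0.001   0.018 ]
60.0 [-0.0108 -0.0018  0.0265]
55.0 [-0.0159 -0.0026  0.0346]
50.0 [-0.0217 -0.0035  0.0422]
45.0 [-0.0281 -0.0045  0.0493]
40.0 [-0.0351 -0.0057  0.0558]
35.0 [-0.0426 -0.0069  0.0616]
30.0 [-0.0506 -0.0082  0.0668]
25.0 [-0.059  -0.0095  0.0712]
20.0 [-0.0678 -0.0109  0.0749]
15.0 [-0.0768 -0.0124  0.0778]
```

```bash
python3 -m handwheel '[0,0,0,-0.003,-0.001,0.009,0.02, 0,0,0,-0.0065,-0.002,0.018,0.02, 0,0,0,-0.011,-0.003,0.0265,0.02, 0,0,0,-0.016,-0.0035,0.0345,0.02, 0,0,0,-0.0215,-0.0045,0.042,0.02, 0,0,0,-0.028,-0.0055,0.049,0.02, 0,0,0,-0.035,-0.0065,0.0555,0.02, 0,0,0,-0.0425,-0.0075,0.0615,0.02, 0,0,0,-0.0505,-0.009,0.0665,0.02, 0,0,0,-0.059,-0.0105,0.071,0.02, 0,0,0,-0.068,-0.012,0.075,0.02, 0,0,0,-0.077,-0.0135,0.078,0.02]'
python3 - <<'E'
from h import *
s=read_state()
p=snapshot("side"); save(p,"side4.png"); print(best("knob1",p))
print(s['ee_pos'],s['force'],s['torque'],(knob(15)-s['ee_pos']).round(4))
E
python3 plan.py 15 -45 12
python3 plan.py 15 -45 12 n
```

```text
time_s: 6.63
ee_pos: [0.5572, -0.1054, 0.2892]
tcp_rot: [-41.2, 89.7, 58.2]
force: [2.8, 5.3, -18.5]
gripper_width: 0.0312
[([0.5619, -0.1043, 0.3042], 0.9), ([0.4246, -0.1289, 0.1793], 0.82), ([0.6019, -0.1017, 0.118], 0.81)]
[ 0.55723296 -0.10544716  0.28917685] [  2.76253636   5.27531919 -18.48417082] [ 0.91794481 -1.02927129  0.14717301] [ 0.0009 -0.001  -0.0039]
15.0 [0. 0. 0.]
10.0 [-0.0092 -0.0015  0.0021]
5.0 [-0.0186 -0.003   0.0033]
0.0 [-0.0281 -0.0045  0.0037]
-5.0 [-0.0376 -0.0061  0.0033]
-10.0 [-0.047  -0.0076  0.0021]
-15.0 [-0.0562 -0.0091  0.    ]
-20.0 [-0.0652 -0.0105 -0.0029]
-25.0 [-0.074  -0.0119 -0.0066]
-30.0 [-0.0824 -0.0133 -0.011 ]
-35.0 [-0.0904 -0.0146 -0.0161]
-40.0 [-0.0979 -0.0158 -0.022 ]
-45.0 [-0.1049 -0.0169 -0.0285]
15.0 [ 0.0019 -0.0009 -0.0043]
10.0 [-0.0074 -0.0024 -0.0022]
5.0 [-0.0168 -0.0039 -0.0009]
0.0 [-0.0262 -0.0054 -0.0005]
-5.0 [-0.0357 -0.0069 -0.0009]
-10.0 [-0.0451 -0.0084 -0.0022]
-15.0 [-0.0544 -0.0099 -0.0043]
-20.0 [-0.0634 -0.0114 -0.0071]
-25.0 [-0.0721 -0.0128 -0.0108]
-30.0 [-0.0805 -0.0142 -0.0152]
-35.0 [-0.0885 -0.0154 -0.0204]
-40.0 [-0.096  -0.0167 -0.0262]
-45.0 [-0.103  -0.0178 -0.0327]
```

View pics/side4.png

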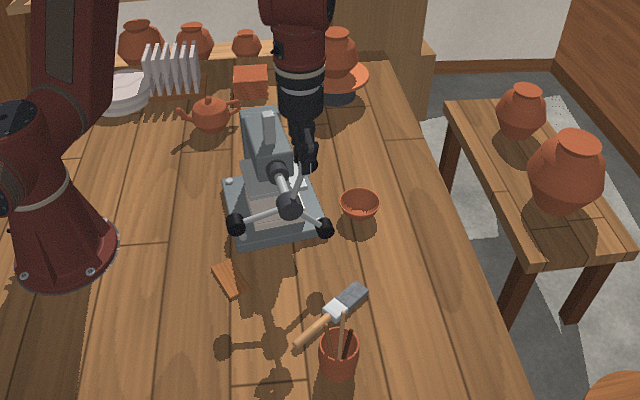

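```bash
python3 -m handwheel '[0,0,0,-0.008,-0.002,0.001,0.02, 0,0,0,-0.018,-0.0035,0.002,0.02, 0,0,0,-0.027,-0.005,0.002,0.02, 0,0,0,-0.0365,-0.0065,0.0015,0.02, 0,0,0,-0.046,-0.008,0,0.02, 0,0,0,-0.055,-0.0095,-0.002,0.02, 0,0,0,-0.064,-0.011,-0.005,0.02, 0,0,0,-0.073,-0.0125,-0.0087,0.02, 0,0,0,-0.0815,-0.0135,-0.013,0.02, 0,0,0,-0.0895,-0.015,-0.018,0.02, 0,0,0,-0.097,-0.016,-0.024,0.02, 0,0,0,-0.104,-0.0175,-0.0305,0.02]'
python3 - <<'E'
from h import *
s=read_state()
print(s['ee_pos'],s['force'],s['torque'],(knob(-45)-s['ee_pos']).round(4))
E
python3 plan.py -45 -70 5 n
```

```text
time_s: 7.73
ee_pos: [0.454, -0.1231, 0.2624]
tcp_rot: [-82.8, 89.4, 16.7]
force: [-1.6, 10.1, 15.1]
gripper_width: 0.0315
[ 0.45400003 -0.12308659  0.26243731] [-1.63644933 10.083887   15.10608961] [ 2.01005571 -0.43935496  0.10824608] [-0.0008 -0.0003 -0.0057]
-45.0 [-0.0008 -0.0003 -0.0057]
-50.0 [-0.0072 -0.0013 -0.0127]
-55.0 [-0.013  -0.0023 -0.0203]
-60.0 [-0.018  -0.0031 -0.0284]
-65.0 [-0.0224 -0.0038 -0.0369]
-70.0 [-0.026  -0.0044 -0.0458]
```

```bash
python3 -m handwheel '[0,0,0,-0.007,-0.001,-0.01,0.02, 0,0,0,-0.013,-0.002,-0.018,0.02, 0,0,0,-0.018,-0.003,-0.026,0.02, 0,0,0,-0.0225,-0.004,-0.0345,0.02, 0,0,0,-0.0225,-0.004,-0.0345,0.02, 0,0,0,-0.0225,-0.004,-0.0345,0.085, 0,0,0,-0.0225,-0.004,-0.0345,0.085, 0,0,0,-0.0225,-0.004,-0.0345,0.085, 0,0,0,-0.0225,-0.004,-0.0345,0.085, 0,0,0,-0.0225,-0.004,-0.0345,0.085]'
python3 - <<'E'
from h import *
p=snapshot("side"); save(p,"side5.png"); print(best("knob1",p))
p=snapshot("top"); save(p,"top5.png"); print(best("knob1",p))
s=read_state()
print(s['ee_pos'],s['force'],turn(s),(knob(-65)-s['ee_pos']).round(4))
for t in (50,55,60): print((knob(t)-s['ee_pos']).round(4))
E
```

```text
time_s: 8.57
ee_pos: [0.4318, -0.1275, 0.2284]
tcp_rot: [-88.2, 89.4, 11.2]
force: [-0.6, 0.5, 0.4]
gripper_width: 0.0847
[([0.4412, -0.1303, 0.267], 0.89), ([0.6334, -0.0926, 0.2464], 0.74), ([0.519, -0.1129, 0.0894], 0.65)]
[([0.5181, -0.1155, 0.0912], 0.91), ([0.6302, -0.0941, 0.2458], 0.59), ([0.527, -0.1111, 0.1976], 0.21)]
[ 0.43153274 -0.12714861  0.22793942] [-0.83058958  0.07418609  0.40671927] [-0.00278433  0.00961224 -0.00420132] [ 0.      0.0003 -0.0025]
[0.1817 0.0296 0.0218]
[0.1874 0.0305 0.0142]
[0.1925 0.0313 0.0061]
```

View pics/side5.png

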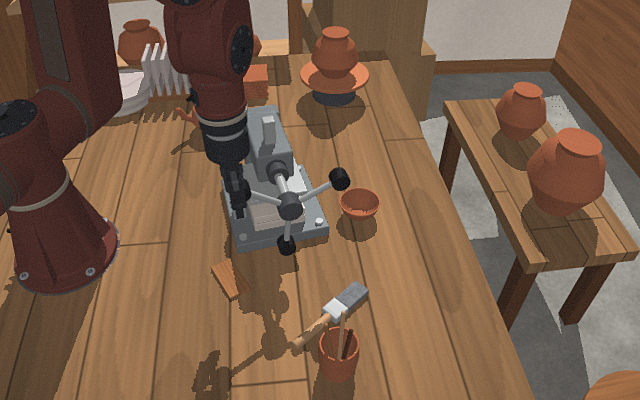

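```bash
python3 -m handwheel '[0,0,0,0,0,0.03,0.085, 0,0,0,0,0,0.07,0.085, 0,0.005,0,0,0,0.11,0.085, 0,0.009,-0.003,0.03,0.005,0.135,0.085, 0,0.009,-0.003,0.07,0.011,0.135,0.085, 0,0.009,-0.003,0.11,0.018,0.135,0.085, 0,0.009,-0.003,0.15,0.024,0.135,0.085, 0,0.009,-0.003,0.185,0.03,0.12,0.085, 0,0.009,-0.003,0.2,0.031,0.09,0.085, 0,0.009,-0.003,0.2,0.031,0.05,0.085, 0,0.009,-0.003,0.2,0.031,0.015,0.085, 0,0.009,-0.003,0.2,0.031,-0.006,0.085]'
python3 - <<'E'
from h import *
p=snapshot("wrist"); save(p,"wrist6.png"); print(best("knob1",p))
p=snapshot("side"); save(p,"side6.png"); print(best("knob1",p))
s=read_state()
print(s['ee_pos'],s['force'],turn(s),(knob(66)-s['ee_pos']).round(4))
E
```

```text
time_s: 9.77
ee_pos: [0.6301, -0.0955, 0.2172]
tcp_rot: [38.2, 89.7, 137.5]
force: [-0.5, 0.2, -0.8]
gripper_width: 0.0853
[([0.6315, -0.0912, 0.2446], 0.97)]
[([0.6332, -0.0954, 0.2451], 0.85), ([0.44, -0.1262, 0.2662], 0.72), ([0.5218, -0.115, 0.0884], 0.64)]
[ 0.63171356 -0.09624461  0.2227159 ] [ 0.07601219 -0.19933751 -0.05452947] [-0.00266781  0.00071419 -0.00123648] [-0.0025  0.0013  0.001 ]
```

View pics/wrist6.png

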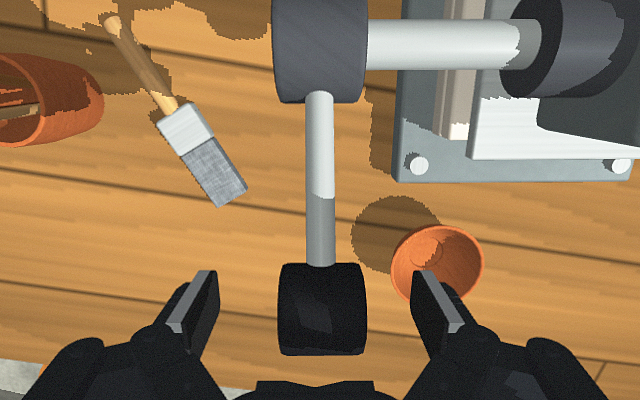

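Centred on the next knob. Close, then wind.

```bash
python3 -m handwheel '[0,0,0,-0.001,0,-0.002,0.02, 0,0,0,-0.001,0,-0.002,0.02, 0,0,0,-0.001,0,-0.002,0.02, 0,0,0,-0.001,0,-0.002,0.02, 0,0,0,-0.001,0,-0.002,0.02, 0,0,0,-0.001,0,-0.002,0.02, 0,0,0,-0.001,0,-0.002,0.02]'
python3 plan.py 66 6 12 n; python3 -c "
from h import *
s=read_state();print(s['force'],s['gripper_width'])"
```

```text
time_s: 10.55
ee_pos: [0.6312, -0.0928, 0.2218]
tcp_rot: [-26.5, 89.5, 72.8]
force: [-0.6, 16.3, 6.0]
gripper_width: 0.0314
66.0 [-0.002  -0.0022  0.002 ]
61.0 [-0.0062 -0.0029  0.0106]
56.0 [-0.0111 -0.0037  0.0187]
51.0 [-0.0168 -0.0046  0.0265]
46.0 [-0.0231 -0.0056  0.0336]
41.0 [-0.0299 -0.0067  0.0402]
36.0 [-0.0373 -0.0079  0.0462]
31.0 [-0.0452 -0.0092  0.0515]
26.0 [-0.0536 -0.0105  0.0561]
21.0 [-0.0623 -0.0119  0.0599]
16.0 [-0.0712 -0.0134  0.063 ]
11.0 [-0.0805 -0.0149  0.0652]
6.0 [-0.0898 -0.0164  0.0666]
[-0.6219625  16.31557379  6.00834957] 0.03139688297714217
```

```bash
python3 -m handwheel '[0,0,0,-0.005,0,0.009,0.02, 0,0,0,-0.01,-0.001,0.0175,0.02, 0,0,0,-0.0155,-0.002,0.025,0.02, 0,0,0,-0.022,-0.003,0.032,0.02, 0,0,0,-0.029,-0.004,0.0385,0.02, 0,0,0,-0.036,-0.005,0.0445,0.02, 0,0,0,-0.044,-0.006,0.05,0.02, 0,0,0,-0.0525,-0.008,0.0545,0.02, 0,0,0,-0.061,-0.009,0.058,0.02, 0,0,0,-0.070,-0.011,0.061,0.02, 0,0,0,-0.079,-0.0125,0.0635,0.02, 0,0,0,-0.0885,-0.014,0.065,0.02]'
python3 plan.py 6 -54 12 n; python3 -c "
from h import *
s=read_state();print(s['force'],s['gripper_width'])"
```

```text
time_s: 11.55
ee_pos: [0.5443, -0.1075, 0.2882]
tcp_rot: [-58.4, 89.4, 41.0]
force: [8.2, -2.6, -3.8]
gripper_width: 0.0314
6.0 [-0.0029 -0.0017  0.0002]
1.0 [-0.0124 -0.0032  0.0008]
-4.0 [-0.0219 -0.0047  0.0006]
-9.0 [-0.0313 -0.0062 -0.0005]
-14.0 [-0.0406 -0.0077 -0.0024]
-19.0 [-0.0497 -0.0092 -0.0052]
-24.0 [-0.0585 -0.0106 -0.0087]
-29.0 [-0.0669 -0.012  -0.013 ]
-34.0 [-0.075  -0.0133 -0.018 ]
-39.0 [-0.0826 -0.0145 -0.0237]
-44.0 [-0.0897 -0.0157 -0.03  ]
-49.0 [-0.0963 -0.0167 -0.037 ]
-54.0 [-0.1022 -0.0177 -0.0445]
[ 8.21591487 -2.56358058 -3.75768126] 0.03138238187062567
```

```bash
python3 -m handwheel '[0,0,0,-0.012,-0.003,0.0008,0.02, 0,0,0,-0.022,-0.0045,0.0006,0.02, 0,0,0,-0.0315,-0.006,-0.0005,0.02, 0,0,0,-0.0405,-0.0075,-0.0025,0.02, 0,0,0,-0.0495,-0.009,-0.005,0.02, 0,0,0,-0.0585,-0.0105,-0.0087,0.02, 0,0,0,-0.067,-0.012,-0.013,0.02, 0,0,0,-0.075,-0.013,-0.018,0.02, 0,0,0,-0.0825,-0.0145,-0.0237,0.02, 0,0,0,-0.0895,-0.0155,-0.03,0.02, 0,0,0,-0.0963,-0.0165,-0.037,0.02, 0,0,0,-0.102,-0.0175,-0.0445,0.02]'
python3 plan.py -54 -69 3 n; python3 -c "
from h import *
s=read_state();print(s['force'],s['gripper_width'])
p=snapshot('side'); print(best('knob1',p))"
```

```text
time_s: 12.55
ee_pos: [0.4431, -0.1248, 0.2457]
tcp_rot: [-72.0, 89.2, 27.4]
force: [0.3, 2.8, 9.7]
gripper_width: 0.0311
-54.0 [-0.0009 -0.0004 -0.0021]
-59.0 [-0.0062 -0.0012 -0.0101]
-64.0 [-0.0107 -0.002  -0.0185]
-69.0 [-0.0145 -0.0026 -0.0273]
[0.25397577 2.79471358 9.65252866] 0.031137884318447877
[([0.6338, -0.0957, 0.2315], 0.96), ([0.5035, -0.1153, 0.0969], 0.76)]
```

```bash
python3 -m handwheel '[0,0,0,-0.006,-0.001,-0.01,0.02, 0,0,0,-0.011,-0.002,-0.0185,0.02, 0,0,0,-0.0145,-0.0025,-0.027,0.02, 0,0,0,-0.0145,-0.0025,-0.027,0.02, 0,0,0,-0.0145,-0.0025,-0.027,0.085, 0,0,0,-0.0145,-0.0025,-0.027,0.085, 0,0,0,-0.0145,-0.0025,-0.027,0.085, 0,0,0,-0.0145,-0.0025,-0.027,0.085, 0,0,0,-0.0145,-0.0025,-0.027,0.085, 0,0,0,-0.0145,-0.0025,0.03,0.085, 0,0,0,-0.0145,-0.0025,0.07,0.085, 0,0,0,-0.0145,-0.0025,0.11,0.085]'
python3 - <<'E'
from h import *
p=snapshot("side"); save(p,"side7.png"); print(best("knob1",p))
p=snapshot("top"); save(p,"top7.png"); print(best("knob1",p))
s=read_state()
print(s['ee_pos'],s['force'],turn(s))
for t in (50,55,60,65,70): print((knob(t)-s['ee_pos']).round(4))
E
```

```text
time_s: 13.65
ee_pos: [0.4267, -0.127, 0.3439]
tcp_rot: [-58.0, 89.4, 41.4]
force: [2.2, -0.7, 0.2]
gripper_width: 0.0852
[([0.6221, -0.0949, 0.2577], 0.82), ([0.5339, -0.1098, 0.089], 0.76), ([0.4356, -0.1281, 0.2501], 0.58)]
[([0.6172, -0.0949, 0.2589], 0.89)]
[ 0.42810454 -0.12771498  0.34337435] [ 0.97446186 -0.08834811 -1.23977974] [-0.00547401  0.01160653 -0.00392328]
[ 0.1851  0.0301 -0.0937]
[ 0.1909  0.0311 -0.1013]
[ 0.1959  0.0319 -0.1094]
[ 0.2003  0.0326 -0.1179]
[ 0.2039  0.0332 -0.1268]
```

View pics/side7.png

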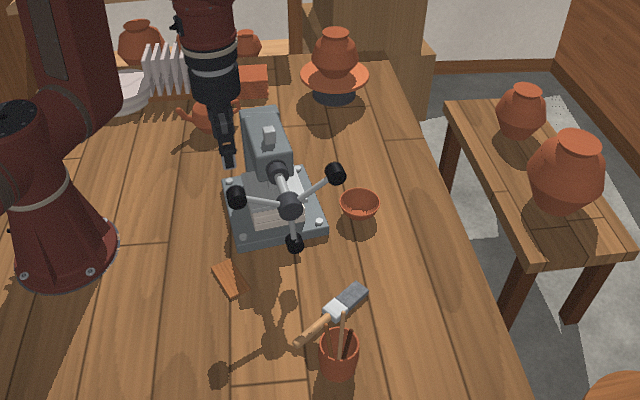

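```bash
python3 -m handwheel '[0,0.005,0,0.01,0.002,0.02,0.085, 0,0.011,-0.003,0.05,0.009,0.02,0.085, 0,0.011,-0.003,0.09,0.015,0.02,0.085, 0,0.011,-0.003,0.13,0.022,0.02,0.085, 0,0.011,-0.003,0.165,0.029,0.01,0.085, 0,0.011,-0.003,0.19,0.033,-0.01,0.085, 0,0.011,-0.003,0.193,0.033,-0.05,0.085, 0,0.011,-0.003,0.193,0.033,-0.085,0.085, 0,0.011,-0.003,0.193,0.033,-0.108,0.085, 0,0.011,-0.003,0.193,0.033,-0.108,0.085]'
python3 - <<'E'
from h import *
p=snapshot("wrist"); save(p,"wrist8.png"); print(best("knob1",p))
s=read_state()
print(s['ee_pos'],s['force'],turn(s),(knob(57.7)-s['ee_pos']).round(4))
E
```

```text
time_s: 14.68
ee_pos: [0.6174, -0.0935, 0.2281]
tcp_rot: [42.2, 89.2, 141.5]
force: [-0.1, -0.2, -0.0]
gripper_width: 0.0852
[([0.6221, -0.0961, 0.2609], 0.83)]
[ 0.62018073 -0.09445834  0.2344558 ] [0.48059442 0.30262052 0.42673463] [-0.00625402 -0.00234115 -0.00090919] [ 0.0016 -0.0017  0.0033]
```

View pics/wrist8.png

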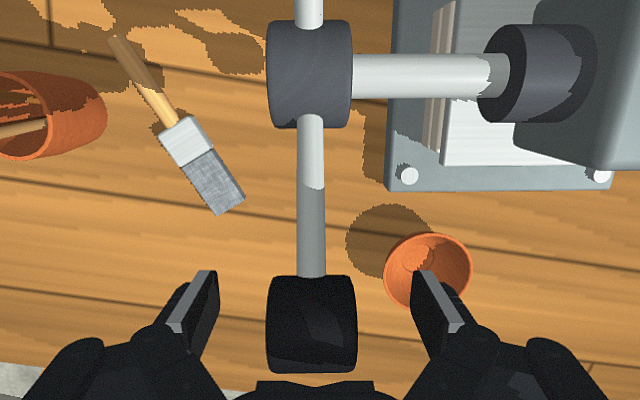

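```bash
python3 -m handwheel '[0,0,0,0.001,-0.001,0,0.02, 0,0,0,0.001,-0.001,0,0.02, 0,0,0,0.001,-0.001,0,0.02, 0,0,0,0.001,-0.001,0,0.02, 0,0,0,0.001,-0.001,0,0.02, 0,0,0,0.001,-0.001,0,0.02, 0,0,0,0.001,-0.001,0,0.02]'
python3 plan.py 57.7 -2.3 12 n; python3 -c "
from h import *
s=read_state();print(s['force'],s['gripper_width'])"
```

```text
time_s: 15.37
ee_pos: [0.6218, -0.0943, 0.2356]
tcp_rot: [-7.0, 89.6, 92.3]
force: [0.3, 7.3, 2.6]
gripper_width: 0.0316
57.7 [ 0.     -0.0019  0.0022]
52.7 [-0.0054 -0.0027  0.0101]
47.7 [-0.0115 -0.0037  0.0175]
42.7 [-0.0181 -0.0048  0.0243]
37.7 [-0.0254 -0.006   0.0305]
32.7 [-0.0331 -0.0072  0.036 ]
27.7 [-0.0413 -0.0085  0.0408]
22.7 [-0.0499 -0.0099  0.0449]
17.7 [-0.0588 -0.0113  0.0482]
12.7 [-0.0679 -0.0128  0.0507]
7.7 [-0.0772 -0.0143  0.0524]
2.7 [-0.0867 -0.0158  0.0533]
-2.3 [-0.0961 -0.0174  0.0533]
[0.25420466 7.25872586 2.56120164] 0.03156495723755064
```

```bash
python3 -m handwheel '[0,0,0,-0.0055,-0.001,0.0085,0.02, 0,0,0,-0.0115,-0.002,0.016,0.02, 0,0,0,-0.018,-0.003,0.023,0.02, 0,0,0,-0.0255,-0.004,0.029,0.02, 0,0,0,-0.033,-0.0055,0.0345,0.02, 0,0,0,-0.0415,-0.0065,0.0395,0.02, 0,0,0,-0.05,-0.008,0.0435,0.02, 0,0,0,-0.059,-0.0095,0.047,0.02, 0,0,0,-0.068,-0.011,0.0495,0.02, 0,0,0,-0.0775,-0.0125,0.051,0.02, 0,0,0,-0.087,-0.014,0.052,0.02, 0,0,0,-0.0965,-0.0155,0.052,0.02]'
python3 plan.py -2.3 -62.3 12 n; python3 -c "
from h import *
s=read_state();print(s['force'],s['gripper_width'])"
```

```text
time_s: 16.37
ee_pos: [0.5261, -0.1106, 0.2891]
tcp_rot: [-44.8, 89.6, 54.4]
force: [9.5, -3.6, -7.7]
gripper_width: 0.0314
-2.3 [-0.0005 -0.0011 -0.0001]
-7.3 [-0.0099 -0.0026 -0.0009]
-12.3 [-0.0193 -0.0041 -0.0026]
-17.3 [-0.0284 -0.0056 -0.005 ]
-22.3 [-0.0373 -0.0071 -0.0083]
-27.3 [-0.0459 -0.0085 -0.0123]
-32.3 [-0.0542 -0.0098 -0.0171]
-37.3 [-0.0619 -0.011  -0.0226]
-42.3 [-0.0692 -0.0122 -0.0287]
-47.3 [-0.0759 -0.0133 -0.0355]
-52.3 [-0.0821 -0.0143 -0.0428]
-57.3 [-0.0875 -0.0152 -0.0506]
-62.3 [-0.0923 -0.0159 -0.0589]
[ 9.46580877 -3.63590208 -7.73161049] 0.0314349986152397
```

```bash
python3 -m handwheel '[0,0,0,-0.0095,-0.0015,-0.0008,0.02, 0,0,0,-0.019,-0.003,-0.0025,0.02, 0,0,0,-0.028,-0.0045,-0.005,0.02, 0,0,0,-0.037,-0.006,-0.008,0.02, 0,0,0,-0.046,-0.0075,-0.012,0.02, 0,0,0,-0.054,-0.009,-0.017,0.02, 0,0,0,-0.062,-0.0105,-0.0225,0.02, 0,0,0,-0.069,-0.0115,-0.0285,0.02, 0,0,0,-0.076,-0.0125,-0.0355,0.02, 0,0,0,-0.076,-0.0125,-0.0355,0.02]'
python3 plan.py -47.3 -62.3 3 n; python3 -c "
from h import *
s=read_state();print(s['force'],s['gripper_width'])
p=snapshot('side'); save(p,'side9.png');print(best('knob1',p))
p=snapshot('top'); save(p,'top9.png');print(best('knob1',p), best('platen',p))"
```

```text
time_s: 17.2
ee_pos: [0.4498, -0.1237, 0.2552]
tcp_rot: [-70.7, 89.5, 28.5]
force: [0.9, -2.0, 2.9]
gripper_width: 0.0313
-47.3 [ 0.0004 -0.0002 -0.0016]
-52.3 [-0.0057 -0.0012 -0.0089]
-57.3 [-0.0112 -0.0021 -0.0168]
-62.3 [-0.0159 -0.0028 -0.025 ]
[ 0.93921691 -2.01874944  2.88085744] 0.03125154462338145
[([0.4552, -0.1228, 0.2781], 0.64), ([0.5027, -0.1155, 0.0963], 0.62)]
[([0.6375, -0.0914, 0.2249], 0.73)] [([0.5004, 0.0596, 0.074], 0.56)]
```

```bash
python3 -m handwheel '[0,0,0,-0.003,-0.0005,-0.004,0.02, 0,0,0,-0.0055,-0.001,-0.007,0.02, 0,0,0,-0.008,-0.0015,-0.010,0.02, 0,0,0,-0.008,-0.0015,-0.010,0.02]'
python3 -c "
from h import *
s=read_state();print(s['force'],s['gripper_width'])
p=snapshot('side'); save(p,'side10.png');print(best('knob1',p))
p=snapshot('top'); save(p,'top10.png');print(best('knob1',p), best('platen',p))"
```

```text
time_s: 17.78
ee_pos: [0.4453, -0.1245, 0.2498]
tcp_rot: [-83.2, 89.0, 16.1]
force: [4.3, 9.9, 30.2]
gripper_width: 0.0312
[ 4.27929701  9.88410562 30.22243303] 0.031199273375651457
[([0.5083, -0.1152, 0.0908], 0.78), ([0.4509, -0.1232, 0.2731], 0.73), ([0.6337, -0.0931, 0.2333], 0.59)]
[([0.5057, -0.1145, 0.0941], 0.7), ([0.6397, -0.0959, 0.2294], 0.59)] [([0.5029, 0.0603, 0.0718], 0.89), ([0.7009, 0.0507, 0.0018], 0.46)]
```

```bash
python3 -m handwheel '[0,0,0,-0.001,0.001,0,0.085, 0,0,0,-0.001,0.001,0,0.085, 0,0,0,-0.001,0.001,0,0.085, 0,0,0,-0.001,0.001,0,0.085, 0,0,0,-0.001,0.001,0,0.085, 0,0,0,-0.001,0.001,0.03,0.085, 0,0,0,-0.001,0.001,0.07,0.085, 0,0,0,-0.001,0.001,0.11,0.085, 0,0,0,-0.001,0.001,0.15,0.085, 0,0,0,-0.001,0.001,0.18,0.085, 0,0,0,-0.001,0.001,0.2,0.085, 0,0,0,-0.001,0.001,0.2,0.085]'
python3 -c "
from h import *
p=snapshot('side'); save(p,'side11.png');print(best('knob1',p))
for l in ['bowl','brush_pot','brush','rib']: print(l,best(l,p))
p=snapshot('wrist'); save(p,'wrist11.png');print(best('knob1',p),best('hub',p))
p=snapshot('top'); save(p,'top11.png');print(best('knob1',p),best('platen',p))
s=read_state();print(s['force'],s['gripper_width'],s['ee_pos'])"
```

```text
time_s: 19.03
ee_pos: [0.4451, -0.1241, 0.4533]
tcp_rot: [-92.4, 88.8, 6.9]
force: [0.9, 0.3, -0.2]
gripper_width: 0.0851
[([0.6301, -0.0921, 0.2344], 0.95), ([0.4512, -0.1247, 0.2732], 0.92), ([0.5078, -0.1163, 0.0969], 0.92)]
bowl [([0.7056, 0.0443, -0.0042], 0.68), ([0.5959, -0.3499, -0.0024], 0.42)]
brush_pot [([0.5949, -0.3484, -0.0018], 0.59), ([0.7042, 0.0464, -0.0022], 0.22)]
brush [([0.5923, -0.2363, -0.001], 0.92)]
rib [([0.3929, -0.1153, -0.002], 0.64), ([0.4545, -0.1257, 0.2739], 0.3)]
[([0.4528, -0.124, 0.2749], 0.85), ([0.6318, -0.0903, 0.231], 0.74), ([0.3933, -0.1155, 0.006], 0.35)] [([0.5306, -0.1097, 0.2007], 0.69)]
[([0.6378, -0.0923, 0.2328], 0.74)] [([0.6333, -0.0936, 0.2314], 0.69), ([0.5021, 0.0598, 0.073], 0.59)]
[-0.05654139 -0.22358352 -0.78810166] 0.0851235603475862 [ 0.44422694 -0.12347876  0.44961089]
```

View pics/side11.png

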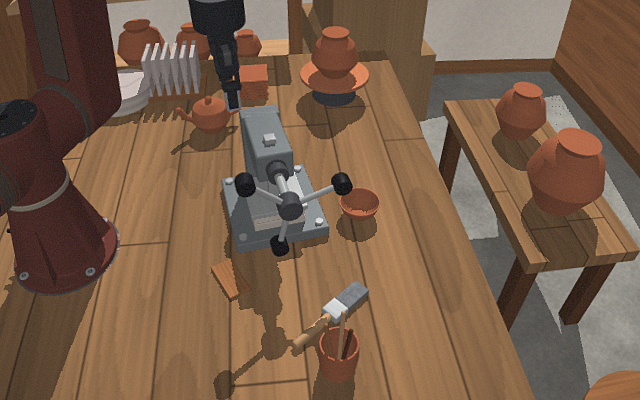

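```bash
python3 -c "
from rig import *
print(hand_in())"
```

```text
the job is handed in; nothing more can be done
None
```

The press is wound down to its stop and let go, and I handed the job in at about 19 s of the 64 s allowed; no verdict comes back.

I took the three knobs in turn by their flat faces, from above, and carried each over the top towards the robot. I never deliberately pushed on the platen or ram.

- **Wheel angle:** after I let go, all three knob positions put the wheel at about 7.1 rad, which is the stop. On the last push the force on the tool rose to about 30 N; before that it had stayed under about 20 N.
- **Platen:** it was located at about 73 mm above the bench, against the 75 mm it should have when fully down. That is within the measuring error.
- **Bystanders:** the bowl, brush pot, brush and rib were found within a few millimetres of where they started, and all look upright or flat as before.
- **Robot:** the open gripper ended about 0.12 m clear above the wheel, with almost no force on it.

Two of the network's reports were wrong. In the last overhead picture its best guess for the platen was really the far knob, so I used its second guess. On the first stroke the knob also slipped about 10° in the grip, so I measured the wheel again before each new grip.

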